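Pack two stands level and dry-fit a post on a box tube

TASK

Set up the dry fit on the welding table: put the tall round riser on the middle of the low square-topped stand and the short square riser on the middle of the high round-topped stand, so that both come to the same height. Then lay the long aluminium box tube level across both risers, centred along and across them, and last stand the footed post upright on the middle of the tube, square to it. Let go of everything, and leave the loose spacer, the magnet and the wrench where they are.

Things in the scene. Friction and masses are not known exactly. Their poses are not given: they have to be found in the camera images.
- stand_low_top (a point): Centre of the top of the low stand, fixed to the table: bright steel, 70 x 70 mm square flat plate, top 30 mm above the table. z up; its yaw does not vary. The stands stand side by side, 180 to 215 mm apart, roughly along y; which one is on the left varies.
- stand_high_top (a point): Centre of the top of the high stand, fixed to the table: bright steel, round flat top 72 mm in diameter, 50 mm above the table. z up.
- riser_tall_mid (a point): The tall riser, loose: an aluminium sleeve standing upright, 45 mm outside diameter, 26 mm bore through it, 50 mm tall, 0.14 kg. The point is on its axis, half-way up (25 mm above its underside). z is its axis, up.
- riser_short_mid (a point): The short riser, loose: a square aluminium block 45 x 45 mm and 30 mm tall with a small dark hole in the middle of its top, 0.16 kg. The point is its centre, 15 mm above its underside. x and y lie square to its side faces, z up.
- tube_mid (a point): The long box tube, loose: hollow aluminium square section 40 x 40 mm, wall 3 mm, 320 mm long, 0.36 kg, lying flat on the table beyond the stands. The point is its centre, 20 mm above its underside. y runs along its length, x across it, z up.
- post_mid (a point): The footed post, loose: steel, an upright square tube 30 x 30 mm and 60 mm tall on the middle of a 56 x 56 x 6 mm foot plate, 66 mm tall in all, 0.25 kg. The point is on its axis, half-way up (33 mm above the underside of the foot). x and y lie square to the faces of upright and foot, z up.
- spacer: Bystander, loose: a thin upright aluminium sleeve, 25 mm in diameter, 45 mm tall, standing among the parts; not used. Origin at the centre of its underside.
- magnet: Bystander, loose: a red square welding magnet, 52 x 50 x 20 mm, with a steel strip along one edge, to the left of the parts; not used. Origin at the centre of its underside.
- wrench: Bystander, loose: a steel wrench 160 mm long lying flat, to the right of the parts; not used. x runs along it; origin at its underside near the middle.
Mind the look-alikes: they are no part of the job. What is shaped like the part that bears post_mid but brown or orange is not meant. Leave any orange or yellow look-alike of the part that bears stand_high_top alone.

How it is judged:
On the way, in this order (a step that is already met when the one before it is completed fails the run):
1. the tall riser is on the low stand and the short riser on the high stand, both let go (horizontal distance between riser_tall_mid and stand_low_top below 0.012 m and height (world z) of riser_tall_mid between 0.049 and 0.061 m and angle between each of riser_tall_mid, riser_short_mid's own z axis and vertical below 0.1 rad and horizontal distance between riser_short_mid and stand_high_top below 0.012 m and height (world z) of riser_short_mid between 0.059 and 0.071 m and contact force between each of riser_tall, riser_short and the fingers below 0.1 N), for 0.2 s.
2. the tube lies across both risers, let go (horizontal distance between riser_tall_mid and stand_low_top below 0.012 m and height (world z) of riser_tall_mid between 0.049 and 0.061 m and angle between each of riser_tall_mid, riser_short_mid's own z axis and vertical below 0.1 rad and horizontal distance between riser_short_mid and stand_high_top below 0.012 m and height (world z) of riser_short_mid between 0.059 and 0.071 m and height (world z) of tube_mid between 0.094 and 0.106 m and angle between tube_mid's own z axis and vertical below 0.06 rad and x of riser_tall_mid in the frame of tube_mid between -0.015 and 0.015 m and y of riser_tall_mid in the frame of tube_mid between -0.135 and 0.135 m and x of riser_short_mid in the frame of tube_mid between -0.015 and 0.015 m and y of riser_short_mid in the frame of tube_mid between -0.135 and 0.135 m and contact force between tube and the fingers below 0.1 N), for 0.2 s.
3. the post stands on the middle of the tube (horizontal distance between riser_tall_mid and stand_low_top below 0.012 m and height (world z) of riser_tall_mid between 0.049 and 0.061 m and angle between each of riser_tall_mid, riser_short_mid, post_mid's own z axis and vertical below 0.1 rad and horizontal distance between riser_short_mid and stand_high_top below 0.012 m and height (world z) of riser_short_mid between 0.059 and 0.071 m and height (world z) of tube_mid between 0.094 and 0.106 m and angle between tube_mid's own z axis and vertical below 0.06 rad and x of riser_tall_mid in the frame of tube_mid between -0.015 and 0.015 m and y of riser_tall_mid in the frame of tube_mid between -0.135 and 0.135 m and x of riser_short_mid in the frame of tube_mid between -0.015 and 0.015 m and y of riser_short_mid in the frame of tube_mid between -0.135 and 0.135 m and x of post_mid in the frame of tube_mid between -0.011 and 0.011 m and y of post_mid in the frame of tube_mid between -0.015 and 0.015 m and z of post_mid in the frame of tube_mid between 0.047 and 0.059 m and (angle between the x axis of post_mid and the x axis of tube_mid, either way round below 0.2 rad or angle between the x axis of post_mid and the y axis of tube_mid, either way round below 0.2 rad)), for 0.2 s.
At the end, for the whole second after the job is handed in: Risers upright on their stands within 12 mm of centre; tube level on both, its centre line within 15 mm of each riser's centre, these at least 25 mm in from its ends; post upright on the tube within 11 mm across and 15 mm along of its middle, square within 0.2 rad; all released, at rest (all of step 3 and linear speed of each of riser_tall, riser_short, tube, post below 0.02 m/s); the robot touches nothing.
It fails at once if the spacer is moved more than 25 mm (distance of spacer from where it was at the start of the episode above 0.025 m).
It fails at once if the welding magnet is moved more than 25 mm (distance of magnet from where it was at the start of the episode above 0.025 m).
It fails at once if the wrench is moved more than 25 mm (distance of wrench from where it was at the start of the episode above 0.025 m).
It also fails if it takes over 118 s, if anything falls off the work surface, if the arm or the gripper's body presses on something with over 40 N, if the wrist force passes 120 N, or if a joint passes its speed limit or range.

ROBOT

A 6-joint arm with a two-finger parallel gripper is mounted at the origin on the work surface. World frame = base frame: x ahead of the robot, y to its left, z up, the work surface at z = 0. Lengths are in m, angles in rad, forces in N, time in s.
With the tool pointing down it reaches from about 0.325 to 0.9 m from the base axis. Payload 6.1 kg.
Tool frame: the origin (TCP) lies midway between the tips of the shut fingers; the grasp point (between the pads) lies 19 mm behind it; x points along the fingers, y is the direction in which the jaws open and shut, and the axes are right-handed (so a half turn about x gives the same grasp; the last joint's range is limited). The gripper opens to 85 mm and grips with 20 to 120 N. Pads are 22 mm wide; open, the fingers measure 114 mm over their backs; the gripper's body (76 mm by 85 mm) begins 54 mm behind the grasp point. The pads swing forward as they close: fully open they stand 13 mm farther back than shut.
Start: joints at [-1.317, 0.22, 1.526, -0, 1.395, -0.126], TCP at [0.232, -0.58, 0.231] pointing down, gripper open.
Joint ranges: [-2.98, 2.98], [-0.91, 2.08], [0.09, 2.57], [-1.24, 4.39], [0.2, 2.65], [-2.68, 2.68]. Speed limits (rad/s): [2.57, 2.57, 3.01, 3.14, 3.14, 3.14].

INTERFACE

Orientations are given as [roll, pitch, yaw] about the fixed x, y, z axes, in that order (R = Rz(yaw) Ry(pitch) Rx(roll)).
In Python, from plant import movep, move_l, set_joints, gripper_to, hold, inverse_kinematics, observe, get_image, get_calibration, Unreachable, job_done gives the robot as it stands. Calls block until the motion is done:
- movep(position, orientation): joint-space move of the TCP to a pose.
- move_l(position, feed=0.15, rotation=None, max_force=None): straight line of the TCP; rotation=None keeps the orientation; feed is the mean speed in m/s. With max_force (N) it stops when the force on the tool has changed by that much, and returns True; else False.
- set_joints(angles): joint-space move.
- gripper_to(opening, f_grip=None): finger opening in m; f_grip is the grip in N (None keeps the last); returns when the fingers have stopped.
- hold(seconds).
- inverse_kinematics(position, orientation): joint angles nearest the present ones, or None.
- observe(): the state.
- get_image(name): name is "side" or "top"; returns (picture, depth): 384x512x3 uint8, red, green, blue; 384x512 float32, m along the optical axis (not along the pixel's ray), 0 where there is no reading.
- get_calibration(name): a dict with "intrinsics" (3x3 intrinsics, pixels), "dist_coeffs" ([k1, k2, p1, p2, k3] as OpenCV has them; the pictures are not rectified), "world_from_camera" (4x4, takes a point from camera to world coordinates). Camera axes: x right, y down, z forward; pixel columns grow to the right and rows downward; lengths in m; the calibration is good to about 2 mm. A picture is of the moment at which its call begins. get_calibration takes no time and is no camera call.
A pose or a line that the arm cannot do raises Unreachable and nothing moves.
- job_done(): hands the job in, once; it reports no verdict.
The state is a dict: "time_s": time; "q": joint angles; "joint_velocities": joint speeds; "joint_torque": joint torques, N m; "eef_pos": TCP position; "tcp_rot": TCP orientation; "ft_force": force on the tool from outside, world axes, zero at the start; "torque": the same for the moment, N m; "opening": finger opening in m.
Only numpy, scipy, OpenCV 4.12 (cv2) and the standard library are available. Lean on these libraries where they do the work, as an engineer would, in place of code of your own. Each camera call takes 0.05 s, during which the arm holds its last target. There are 200 camera calls.

## Working session

There is one attempt and no reset: what is moved stays moved. The work goes in short steps, each a Python script; the robot and the scene stay as the last script left them, time stands still between calls to the robot, and variables do not carry over. Pictures are saved under pics/ and viewed, about 12 in all and at most 16, crops included, and the job is handed in when it is done.

```bash
mkdir -p pics; cat > h.py <<'E'
import numpy as np, cv2
from plant import *
def snap(n):
    im,d=get_image(n); return im,d,get_calibration(n)
def cloud(d,c):
    K=np.array(c["intrinsics"],float);D=np.array(c["dist_coeffs"],float);T=np.array(c["world_from_camera"])
    v,u=np.mgrid[:d.shape[0],:d.shape[1]]
    p=cv2.undistortPoints(np.stack([u.ravel(),v.ravel()],1).astype(np.float64)[:,None],K,D)[:,0]
    z=d.ravel().astype(float)
    P=np.c_[p*z[:,None],z]@T[:3,:3].T+T[:3,3]
    P[z==0]=np.nan
    return P.reshape(*d.shape,3)
E
python3 - <<'E'
from h import *
for n in("top","side"):
    im,d,c=snap(n); cv2.imwrite(f"pics/{n}0.png",im[:,:,::-1]); np.savez(f"{n}0.npz",im=im,d=d)
    print(n,np.round(c["world_from_camera"],3).tolist(),np.round(c["intrinsics"],1).tolist())
    P=cloud(d,c); print(np.nanmin(P.reshape(-1,3),0),np.nanmax(P.reshape(-1,3),0))
E
```

```text
top [[0.023, -0.988, 0.15, 0.28], [-1.0, -0.024, -0.002, -0.012], [0.006, -0.15, -0.989, 1.35], [0.0, 0.0, 0.0, 1.0]] [[470.1, 0.0, 248.6], [0.0, 470.1, 191.0], [0.0, 0.0, 1.0]]
[-0.20365331 -1.26971246 -0.77332553] [1.57469959 1.20242741 0.77656888]
side [[-0.951, -0.164, 0.26, 0.18], [-0.308, 0.504, -0.807, 0.908], [0.001, -0.848, -0.53, 0.669], [0.0, 0.0, 0.0, 1.0]] [[375.8, 0.0, 252.4], [0.0, 375.8, 191.5], [0.0, 0.0, 1.0]]
[-0.90691117 -2.42342335 -0.76913642] [2.21067494 0.69420592 0.60789911]
```

View pics/top0.png

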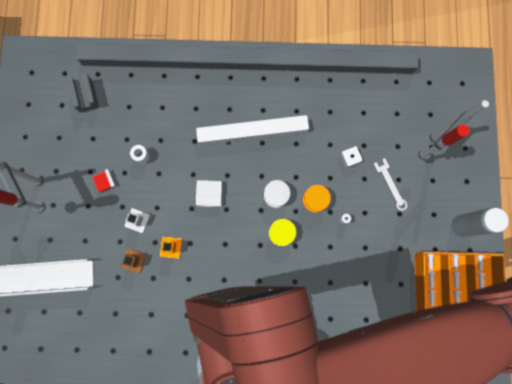

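View pics/side0.png

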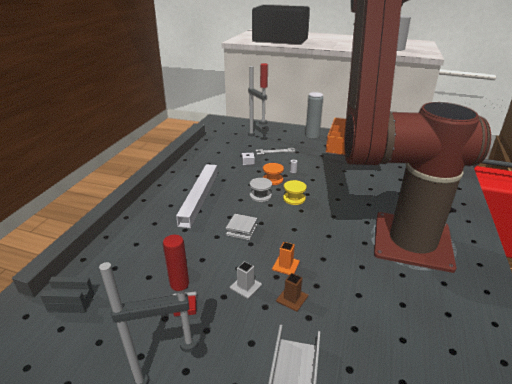

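The top view shows the tall riser at (139,154), post (137,219), low stand (208,193), high stand (277,194), tube (253,128), short riser (352,156), spacer (346,218), magnet (103,180) and wrench (392,185). The look-alikes are orange and yellow discs at (317,198) and (283,232), and orange and brown posts at (171,247) and (133,260). The side view agrees. Next I measure the top faces from depth.

```bash
cat >> h.py <<'E'
ROI=dict(tall=(139,154,16,.05),post=(137,219,17,.066),postfoot=(137,219,17,.006),low=(208,193,22,.03),high=(277,194,20,.05),tube=(253,129,66,.04),short=(352,156,16,.03),spacer=(346,218,10,.045))
def meas(P,u,v,r,h,tol=.007):
    u,v=int(round(u)),int(round(v));A=P[v-r:v+r+1,u-r:u+r+1].reshape(-1,3)
    A=A[np.abs(A[:,2]-h)<tol]
    if len(A)<6: return None
    (cx,cy),(w,l),a=cv2.minAreaRect((A[:,:2]*1000).astype(np.float32))
    (ex,ey),rad=cv2.minEnclosingCircle((A[:,:2]*1000).astype(np.float32))
    return dict(n=len(A),z=round(np.median(A[:,2]),4),mean=A[:,:2].mean(0).round(4),c=np.round([cx,cy],1),wl=np.round([w,l],1),a=round(a,1),circ=np.round([ex,ey,rad],1))
E
python3 - <<'E'
from h import *
f=np.load("top0.npz");P=cloud(f["d"],get_calibration("top"))
print("table z",[np.nanmedian(P[v-5:v+5,u-5:u+5,2]).round(4) for u,v in((240,220),(170,190),(320,130),(110,230),(310,160))])
for k,r in ROI.items(): print(k,meas(P,*r,tol=.004 if k=="postfoot" else .007))
im=f["im"][80:270,80:420]; cv2.imwrite("pics/c.png",cv2.resize(im,None,fx=2.3,fy=2.3,interpolation=cv2.INTER_CUBIC)[:,:,::-1])
f=np.load("side0.npz");P=cloud(f["d"],get_calibration("side"))
c=get_calibration("side");T=np.array(c["world_from_camera"])
for n,p in dict(tube=(260,128),short=(248,158),high=(261,186),low=(242,222)).items(): print(n,P[p[1],p[0]].round(3))
E
```

```text
table z [np.float64(0.0004), np.float64(0.0007), np.float64(0.0012), np.float64(0.0011), np.float64(0.0001)]
tall {'n': 137, 'z': np.float64(0.0502), 'mean': array([0.579 , 0.3015]), 'c': array([578.3, 301.6]), 'wl': array([42.4, 43. ]), 'a': 18.8, 'circ': array([579.2, 302. ,  22.5])}
post {'n': 120, 'z': np.float64(0.0673), 'mean': array([0.3937, 0.3035]), 'c': array([394.4, 304.4]), 'wl': array([31.9, 29.6]), 'a': 71.1, 'circ': array([393.4, 304.5,  19.8])}
postfoot {'n': 479, 'z': np.float64(0.0041), 'mean': array([0.3935, 0.3023]), 'c': array([396.5, 304.1]), 'wl': array([99.8, 98.4]), 'a': 2.5, 'circ': array([396.7, 302.8,  69.1])}
low {'n': 600, 'z': np.float64(0.0305), 'mean': array([0.4719, 0.101 ]), 'c': array([472.9, 101. ]), 'wl': array([70. , 68.9]), 'a': 1.7, 'circ': array([471.9, 100.2,  47.7])}
high {'n': 509, 'z': np.float64(0.0506), 'mean': array([ 0.4742, -0.0924]), 'c': array([474.9, -92.5]), 'wl': array([69.1, 70.4]), 'a': 1.1, 'circ': array([474.8, -92.7,  36.1])}
tube {'n': 1966, 'z': np.float64(0.0404), 'mean': array([ 0.6779, -0.0179]), 'c': array([664.3, -21.7]), 'wl': array([392.7, 388.6]), 'a': 0.9, 'circ': array([667.9, -17.7, 269.9])}
short {'n': 245, 'z': np.float64(0.0307), 'mean': array([ 0.5887, -0.3078]), 'c': array([ 589.3, -308.6]), 'wl': array([45.9, 46.3]), 'a': 23.8, 'circ': array([ 589.6, -306.9,   29.7])}
spacer {'n': 51, 'z': np.float64(0.0444), 'mean': array([ 0.4106, -0.2866]), 'c': array([ 411. , -286.7]), 'wl': array([22.6, 23.1]), 'a': 65.0, 'circ': array([ 411.4, -287.6,   12.7])}
tube [ 0.644 -0.643  0.001]
short [ 0.584 -0.29   0.027]
high [ 0.468 -0.072  0.05 ]
low [0.473 0.097 0.027]
```

View pics/c.png

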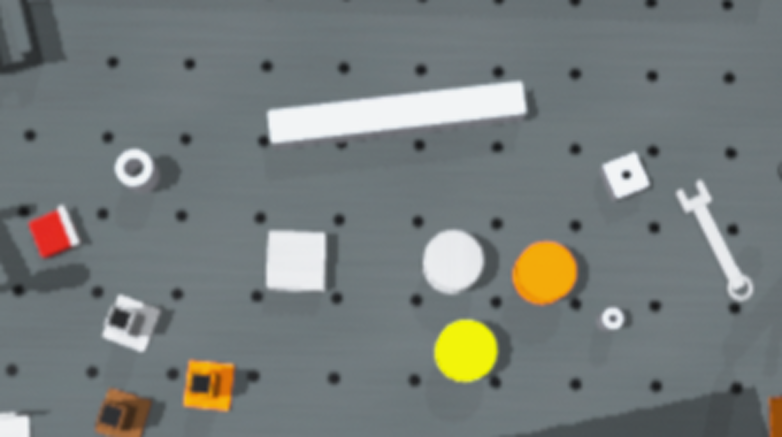

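```bash
cat >> h.py <<'E'
def ori(p,jaw):
    """tool-down orientation with the jaws along world angle jaw (deg); of the two half-turns take the smaller wrist angle"""
    b=[]
    for y in(jaw-90,jaw+90):
        o=[0,np.pi/2,(np.radians(y)+np.pi)%(2*np.pi)-np.pi]; q=inverse_kinematics(p,o)
        if q is not None: b.append((abs(q[5]),o))
    if not b: raise Unreachable(str(p))
    return min(b)[1]
UP=.20
def pick(xy,z,jaw,open_,f=50):
    x,y=xy; gripper_to(open_); movep([x,y,UP],ori([x,y,UP],jaw)); move_l([x,y,z],.15)
    gripper_to(0.0,f); hold(.2); print("grip",round(observe()["opening"],4),observe()["eef_pos"])
    move_l([x,y,UP],.2); s=observe(); print("lifted",round(s["opening"],4),np.round(s["ft_force"],1))
def place(xy,z,jaw,rel):
    x,y=xy; movep([x,y,UP],ori([x,y,UP],jaw)); move_l([x,y,z+.012],.12)
    hit=move_l([x,y,z-.004],.02,max_force=5); print("hit",hit,np.round(observe()["eef_pos"],4))
    gripper_to(rel); hold(.2); move_l([x,y,UP],.15); print("t",round(observe()["time_s"],1))
E
python3 - <<'E'
from h import *
f=np.load("top0.npz");P=cloud(f["d"],get_calibration("top"))
m=(np.abs(P[...,2]-.04)<.006)&(f["im"].min(2)>150); m[:105]=0;m[150:]=0;m[:,:185]=0;m[:,320:]=0
A=P[m][:,:2]; r=cv2.minAreaRect((A*1000).astype(np.float32)); w=np.linalg.svd(A-A.mean(0),full_matrices=False)[2][0]
print("tube",len(A),A.mean(0),r,np.degrees(np.arctan2(w[1],w[0])))
print(observe())
pick((.579,.302),.014,90,.075)
place((.4722,.1008),.044,90,.07)
E
```

```text
tube 1470 [ 0.66074642 -0.02021136] ((660.8706665039062, -19.853256225585938), (42.86750030517578, 320.0940856933594), 8.285896301269531) -81.72382616525029
{'time_s': 0.1, 'q': array([-1.31707750e+00,  2.21163295e-01,  1.52751457e+00,  6.69712352e-06,
        1.39476675e+00, -1.26120044e-01]), 'joint_velocities': array([-0.00182323, -0.00131181, -0.00336147,  0.00037181, -0.00098814,
       -0.0008921 ]), 'joint_torque': array([ 1.27461222e-03, -4.98246503e+01, -3.90545905e+01, -1.74896254e-04,
        5.69024793e-03,  5.70616706e-06]), 'eef_pos': array([ 0.23157313, -0.57989683,  0.23028929]), 'tcp_rot': array([-1.70047553,  1.56894435,  1.82095481]), 'ft_force': array([0.67092428, 0.73058702, 0.61048432]), 'torque': array([-0.00467817,  0.01915761,  0.05805596]), 'opening': 0.08524096300772581}
grip 0.0438 [0.5798943  0.30240063 0.01524489]
lifted 0.0439 [-0.7 -0.2 -2.1]
hit True [0.4722 0.1008 0.0452]
t 11.3
```

```bash
python3 - <<'E'
from h import *
pick((.589,-.308),.004,24.5,.062)
place((.4745,-.0925),.054,0,.062)
movep([.33,-.45,.25],ori([.33,-.45,.25],90))
im,d,c=snap("top");P=cloud(d,c);np.savez("top1.npz",im=im,d=d)
print(meas(P,205,190,22,.08),meas(P,279,191,22,.08))
for n in("low","high"): print(meas(P,*ROI[n],tol=.005))
cv2.imwrite("pics/t1.png",cv2.resize(im[90:280,100:420],None,fx=2.3,fy=2.3,interpolation=cv2.INTER_CUBIC)[:,:,::-1])
E
```

```text
grip 0.0438 [ 0.59002147 -0.30867324  0.00555366]
lifted 0.0437 [-0.8  0.3 -1.9]
hit True [ 0.4745 -0.0925  0.0555]
t 20.7
{'n': 144, 'z': np.float64(0.0802), 'mean': array([0.4724, 0.1012]), 'c': array([472. , 100.9]), 'wl': array([42.1, 41.4]), 'a': 3.5, 'circ': array([472.1, 100.6,  22.4])} {'n': 267, 'z': np.float64(0.0807), 'mean': array([ 0.473 , -0.0931]), 'c': array([473.3, -92.4]), 'wl': array([44. , 45.3]), 'a': 89.7, 'circ': array([473.1, -93.4,  30. ])}
{'n': 370, 'z': np.float64(0.0306), 'mean': array([0.4699, 0.0996]), 'c': array([472.8, 100.8]), 'wl': array([69.6, 69. ]), 'a': 1.3, 'circ': array([472.3, 100.6,  47.7])}
{'n': 214, 'z': np.float64(0.0502), 'mean': array([ 0.4716, -0.0904]), 'c': array([474.6, -92.5]), 'wl': array([68.8, 70.3]), 'a': 1.7, 'circ': array([474.4, -92.8,  35.8])}
```

View pics/t1.png

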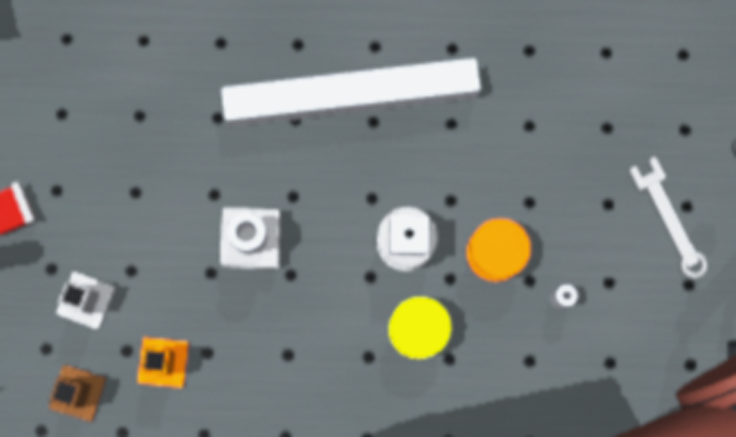

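The crop shows both risers standing central on their stands: the tall one at (248,232) and the short one at (408,233). The depth offsets are under 2 mm and both tops are at 80 mm. Tube next.

```bash
python3 - <<'E'
from h import *
pick((.6608,-.0200),.006,8.3,.075,80)
place((.4727,.0039),.086,.3,.06)
movep([.33,-.45,.25],ori([.33,-.45,.25],90))
im,d,c=snap("top");P=cloud(d,c)
m=(np.abs(P[...,2]-.12)<.008)&(f:=im.min(2)>150);m[:150]=0;m[230:]=0;m[:,:150]=0;m[:,330:]=0
A=P[m]; print(len(A),A.mean(0),cv2.minAreaRect((A[:,:2]*1000).astype(np.float32)))
q=np.linalg.lstsq(np.c_[A[:,:2],np.ones(len(A))],A[:,2],rcond=None)[0];print("slope",q)
print("post",meas(P,*ROI["post"]))
a=im[90:280,100:420];s=snap("side")[0][120:320,130:400]
cv2.imwrite("pics/t2.png",np.vstack([cv2.resize(a,(505,300)),cv2.resize(s,(505,290),interpolation=cv2.INTER_CUBIC)])[:,:,::-1])
E
```

```text
grip 0.039 [ 0.66167977 -0.02009565  0.00704814]
lifted 0.039 [ 0.3 -0.1 -3.9]
hit True [0.4728 0.0039 0.087 ]
t 31.4
1842 [0.47179506 0.00402567 0.12062007] ((472.168212890625, 4.403533935546875), (41.23033905029297, 320.28131103515625), 0.2081458419561386)
slope [ 0.01108287 -0.00013175  0.11539175]
post {'n': 127, 'z': np.float64(0.0672), 'mean': array([0.3938, 0.3031]), 'c': array([393.9, 303.6]), 'wl': array([33. , 29.7]), 'a': 69.7, 'circ': array([394.8, 303.8,  20. ])}
```

View pics/t2.png

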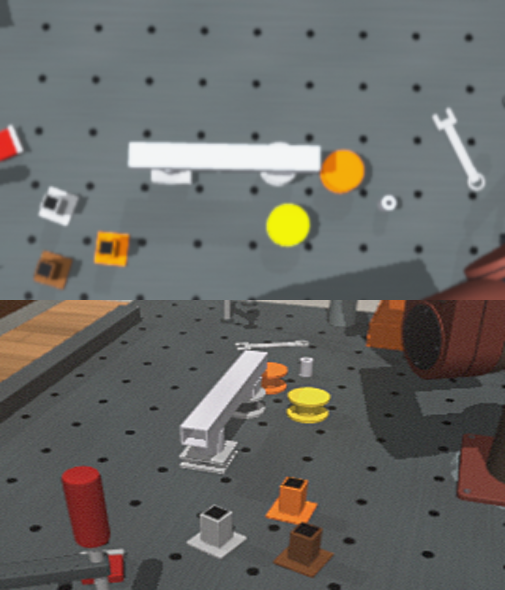

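The tube is level on both risers and centred within 1 mm, with its top at 120 mm. In the crop the grey post stands at (58,205), clear of its orange and brown look-alikes. Post next.

```bash
python3 - <<'E'
from h import *
pick((.3940,.3038),.022,-20,.06,60)
place((.4722,.0042),.142,.3,.055)
movep([.33,-.45,.25],ori([.33,-.45,.25],90))
im,d,c=snap("top");P=cloud(d,c)
v,u=np.mgrid[:384,:512];box=(v>150)&(v<230)&(u>150)&(u<330)
for h,t in((.12,.003),(.126,.003),(.186,.007)):
    A=P[box&(np.abs(P[...,2]-h)<t)]; print(h,len(A),A.mean(0).round(4),cv2.minAreaRect((A[:,:2]*1000).astype(np.float32)))
a=im[90:280,100:420];s=snap("side")[0][120:320,130:400]
cv2.imwrite("pics/t3.png",np.vstack([cv2.resize(a,(505,300)),cv2.resize(s,(505,290),interpolation=cv2.INTER_CUBIC)])[:,:,::-1])
E
```

```text
grip 0.0294 [0.39459498 0.30428872 0.02290739]
lifted 0.0296 [ 0.7 -0.2 -3.6]
hit True [0.4724 0.0041 0.1429]
t 42.5
0.12 1200 [0.4718 0.0036 0.1202] ((473.2330322265625, 3.767547607421875), (319.82012939453125, 53.4165153503418), 88.12934112548828)
0.126 450 [0.4698 0.0038 0.1253] ((471.5693054199219, 3.3968505859375), (54.10604476928711, 316.2975158691406), 1.751737356185913)
0.186 139 [0.4709 0.0034 0.1864] ((471.4637451171875, 3.2288570404052734), (29.660907745361328, 29.453317642211914), 88.52285766601562)
```

View pics/t3.png

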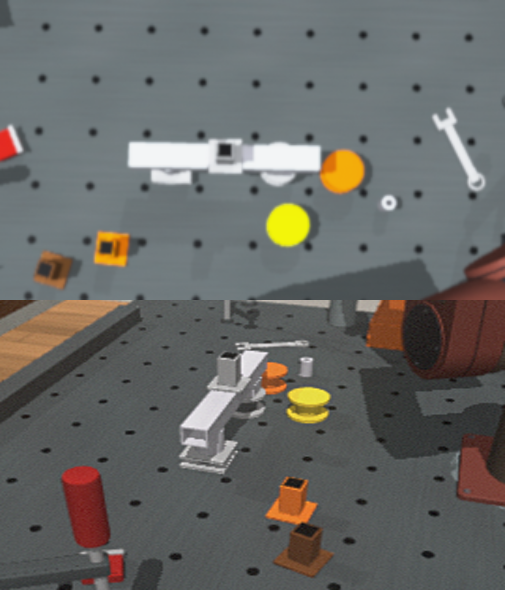

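The post stands upright on the middle of the tube at (226,152) in the crop. Its top is at 186 mm, it is within about 1 mm of centre and about 2° off square. The bystanders are unmoved and the arm is clear.

```bash
python3 -c "
from plant import *
job_done()"
```

```text
the job is handed in; nothing more can be done
```

The dry fit is built and handed in, about 45 s into the 118 s allowed. `job_done` reports no verdict, so the results below are from my own last camera checks:

- **Risers:** each is within about 2 mm of the middle of its stand, both tops at about 80 mm. I measured this before laying the tube over them.
- **Tube:** it lies level across both risers, within about 1 mm of centre, with its top at about 120 mm.
- **Post:** it stands upright within about 2 mm of the tube's middle and about 2° off square, with its top at about 186 mm.
- **Everything else:** the spacer, magnet, wrench and the look-alikes looked unmoved in the pictures; I did not measure them. Everything is released and the arm is clear.

No checks failed or disagreed.

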